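Set and lock the plate clamp of a shaker

ROBOT

A 7-joint arm with a two-finger parallel gripper is mounted at the origin on the work surface. World frame = base frame: x ahead of the robot, y to its left, z up, the work surface at z = 0. Lengths are in m, angles in degrees, forces in N, time in s.
With the tool pointing down it reaches from about 0.4 to 0.85 m from the base axis. Payload 4.5 kg.
Tool frame: the origin (TCP) lies at the centre of the arm's flange, where the gripper is bolted on; the fingertips stand 166 mm ahead of it and the grasp point (between the pads) lies 147 mm ahead of it; z points along the fingers, y is the line along which they close (so a half turn about z gives the same grasp; the last joint's range is limited). The gripper opens to 88 mm and grips with 3 to 60 N. Pads are 18 mm wide; open, the fingers measure 123 mm over their backs; the gripper's body (75 mm by 187 mm) begins 45 mm behind the grasp point.
Start: joints at [-63.896, 39.483, -11.15, 89.685, 9.013, 51.709, -12.324], TCP at [0.256, 0.57, 0.405] pointing down, gripper open.
Joint ranges: [-172.22, 172.22], [-26.19, 119.32], [-84.43, 86.54], [7.71, 146.69], [-57.33, 237.33], [2.42, 119.75], [-152.13, 152.13]. Speed limits (degrees/s): [147.25, 147.25, 180, 180, 180, 180, 180].

INTERFACE

Orientations are given as a 3x3 rotation matrix whose columns are the frame's x, y, z axes.
In Python, from plant import * gives the robot as it stands. The module is installed in compiled form; this text tells all that it offers.
- The arm moves only by the tool servo_tool, never from a script. Its argument "rows" is a list of rows, each a list of 7 numbers: the shift along the tool's x, y, z in mm, then the turn, a rotation vector about the tool's x, y, z in degrees, then the finger opening in mm, from 0 to 88.1. In form: [[x, y, z, rx, ry, rz, fingers], ...]. A call has 1 to 10 rows; each row is the pose to reach, as a shift and turn from the pose commanded when the call began, along the tool's axes at that moment; what a row does not reach only later rows make up. A row lasts 1/8 s, in which the tool goes at most 62.5 mm and 10.7 degrees, less where a joint would pass 70% of its speed; a pose out of reach is approached as far as the arm can. A call with a gripper value outside its range is refused whole. The fingers move at their own pace and stop on an object; "squeeze" is the grip in N (left out, the last holds). Time passes only in rows, so rows that repeat a pose let the fingers close. It gives the time, the measured TCP pose, the force, the opening and the grip force at its end, in the units of the state.
- get_state(): the state, without advancing time (a new reading comes with each control period).
- camera(name): name is "scene" or "top" or "wrist"; returns the picture (384x512x3 uint8, blue, green, red); there is no depth.
- camera_model(name): a dict with "fx", "fy", "cx", "cy" (pixels), "xyz" and "rotation" of the camera in the world. Camera axes: x right, y down, z forward; pixel columns grow to the right and rows downward; lengths in m; the calibration is good to about 2 mm. A picture is of the moment at which its call begins: read the wrist's pose just before it. camera_model takes no time and is no camera call; for the wrist camera it gives the pose at the moment of the call.
- close_job(): hands the job in; it is judged then, once.
The state is a dict: "time": time; "qpos": joint angles; "joint_vel": joint speeds; "joint_efforts": joint torques, N m; "tool_pos": TCP position; "eef_rot": TCP orientation; "ft_force": force on the tool from outside, world axes, zero at the start; "wrist_torque": the same for the moment, N m; "finger_gap": opening from 0.0 (shut) to 1.0 (fully open); "grip_force": force on a finger pad.
Only numpy, scipy, OpenCV 4.12 (cv2) and the standard library are available. Lean on these libraries where they do the work, as an engineer would, in place of code of your own. Each camera call takes 0.05 s, during which the arm holds its last target. There are 200 camera calls.

TASK

Clamp the deep-well plate in the shaker so that it cannot shake loose: back the hexagon jam nut off its seat, run the press screw down until you feel its rubber foot meet the plate's cover and then about 30 degrees more (60 degrees more would crack the plate), and retighten the jam nut firmly, without forcing it, so that the screw stays as you set it. Leave everything else on the bench where it is.

Things in the scene. Friction and masses are not known exactly. Their poses are not given: they have to be found in the camera images.
- shaker: white plate shaker, case 300 x 270 x 95 mm, fixed; origin under its middle, front panel to its -x. Over its plate stands a bridge: a beam 36 mm wide (x), 192 mm long (y), its top 186 mm above the bench, on posts 84 mm either side of the screw in y (cap nuts 10 mm above the beam). The vertical press screw stands 35 mm from the origin in the shaker's +x.
- clamp_seat (a point): point on the screw's vertical axis, on the seat face of the bridge's boss (33 mm round, 8 mm high, 194 mm above the bench) on which the jam nut is tightened
- well_plate: clear deep-well plate with its aluminium cover and sealing mat, 86 x 128 mm, held in the nest under the bridge; origin under its middle, 109 mm above the bench. With the cover it is 38.5 to 41.9 mm high: this differs from plate to plate, is not measured and must be felt. It should end up under 25 to 75 N from the foot; over 90 N it cracks.
- press_screw: the press screw, in one piece: steel spade head at the top, 16 mm threaded stem through nut and bridge, round rubber foot 30 mm across and 10 mm high at the bottom. Origin at the middle of the unloaded foot's underside; it turns and travels with the screw; its x axis lies along the head's 24 mm width.
- screw_head (a point): centre of the screw's spade head: 24 mm wide along the press screw's x, 10 mm thick along its y, 20 mm high (10 mm above and below this point), its lower edge 224 mm above the bench at screw_turn 0. The gap between head and nut is 16 mm at first and still 9 mm with the screw run down.
- screw_turn (a joint): press screw's angle, rad, growing clockwise seen from above, which lowers it 1.27 mm per rad (8 mm a turn). At 0 its foot is 151.9 mm above the bench, the head's width along the shaker's x. Starts at 0 to 0.5. Locked while the nut is tight; else turns at 0.06 N m and stays put. Bearing, its load grows about 65 N and its drag 0.4 N m per rad; tightening the nut then adds up to half the load.
- jam_nut: the jam nut, a dark steel hexagon 36 mm across the flats and 14 mm high with a white nylon ring, on the press screw's thread above the bridge; origin on the screw's axis at the nut's underside (this frame rises and sinks but does not turn)
- nut_center (a point): centre of the jam nut, half-way up
- nut_turn (a joint): jam nut's angle, rad, growing counter-clockwise seen from above, which loosens and raises it 1.27 mm per rad. At 0 it meets its seat, two of its six flats facing the shaker's +x and -x. Starts tight at -0.38 to -0.5. Loose, it turns at 0.16 N m (nylon ring), stays put and does not follow the screw; on the seat torque rises 0.08 N m and load 15 N per 0.1 rad. Tight: 0.4 to 0.7 N m; 1.1 is too much.
- tip_box: orange and white box of pipette tips, 126 x 88 x 58 mm; bystander, leave alone; origin under its middle
- microplate: clear 96-well plate, 86 x 128 x 14 mm; bystander, leave alone; origin under its middle
- beaker: glass beaker, 70 mm across, 95 mm high; bystander, leave alone; origin under its middle
- tube_rack: white rack of small tubes, 52 x 115 x 50 mm; bystander, leave alone; origin under its middle
- sample_jar: amber jar with a red cap, 32 mm across, 62 mm high; bystander, leave alone; origin under its middle
- pipette: pipette lying on the bench, 260 mm long; bystander, leave alone; origin under its middle
- spare_nut: loose spare hexagon nut, 30 mm across the flats, lying on the shaker's deck: not part of the job; bystander, leave alone; origin under its middle

How it is judged:
By the outcome, as a careful person would: the job done as asked, in the order asked, and still so for the second after the job is handed in, with the robot touching nothing.
It also fails if it takes over 72 s, if anything falls off the work surface, if the arm or the gripper's body presses on something with over 40 N, if the wrist force passes 120 N, or if a joint passes its speed limit or range.

## Working session

There is one attempt and no reset: what is moved stays moved. The work goes in short steps, Python scripts to look and compute and a tool call to move; the robot and the scene stay as the last step left them, time stands still between calls to the robot, and variables do not carry over. Pictures are saved under pics/ and viewed, at most 10 in all, crops included, and the job is handed in when it is done.

Besides the shell and the picture viewer there is one more tool, called after ">>>" as a command line: name --pt "numbers of a row" for each row, then --argument value for the rest. servo_tool: Moves the arm, as the interface text tells. Its arguments: {"type":"object","properties":{"rows":{"type":"array"},"squeeze":{"type":"number"}},"required":["rows"]}

```bash
mkdir -p pics; python3 - <<'E'
from plant import *
import cv2
s=get_state(); print(s)
for n in("scene","top"):
    im=camera(n); cv2.imwrite(f"pics/{n}0.png",im); print(n,camera_model(n))
E
```

```text
{'time': 0.0, 'qpos': array([-63.895896  ,  39.53221493, -11.1418689 ,  89.74382633,
         9.01426086,  51.7106331 , -12.32442685]), 'joint_vel': array([ 0.05171928, -0.05680196, -0.04587681,  0.01615188, -0.02387672,
       -0.00886805,  0.02029679]), 'joint_efforts': array([ 7.05990897e-05, -5.27563155e+01, -1.26692455e+00, -1.53427362e+01,
       -5.26759133e-02,  6.79404155e-03,  1.73577687e-04]), 'tool_pos': array([0.25579536, 0.56990093, 0.40392387]), 'eef_rot': array([[-9.12376273e-01,  4.09352185e-01, -5.70191740e-04],
       [ 4.09352538e-01,  9.12374635e-01, -1.73917818e-03],
       [-1.91707909e-04, -1.82019435e-03, -9.99998325e-01]]), 'ft_force': array([-0.02561329, -0.17169963,  0.09825017]), 'wrist_torque': array([-0.00759803,  0.01296562,  0.02352359]), 'grip_force': 0.0, 'finger_gap': 0.9992827184387576}
scene {'fx': 359.5088540484697, 'fy': 359.5088540484697, 'cx': 249.81858727556371, 'cy': 188.91277179393563, 'xyz': array([0.88437828, 0.50512427, 0.84920454]), 'rotation': array([[-0.89134318,  0.31482402, -0.32617967],
       [ 0.45296311,  0.64742198, -0.6129186 ],
       [ 0.01821439, -0.69406817, -0.71967883]])}
top {'fx': 394.26209021708036, 'fy': 394.26209021708036, 'cx': 250.02228323732896, 'cy': 193.49796457852247, 'xyz': array([ 0.2938589 , -0.09225861,  1.47017072]), 'rotation': array([[-0.00105108, -0.97951922,  0.20134795],
       [-0.9999929 ,  0.00175805,  0.00333239],
       [-0.00361812, -0.20134302, -0.97951411]])}
```

View pics/scene0.png

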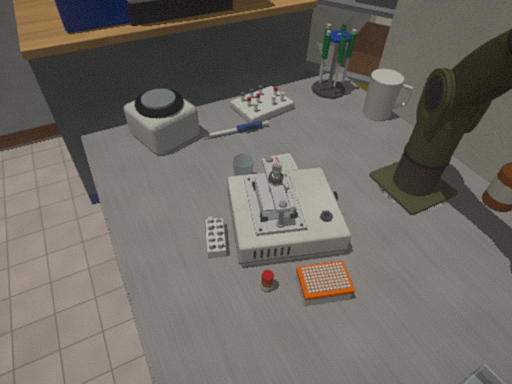

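View pics/top0.png

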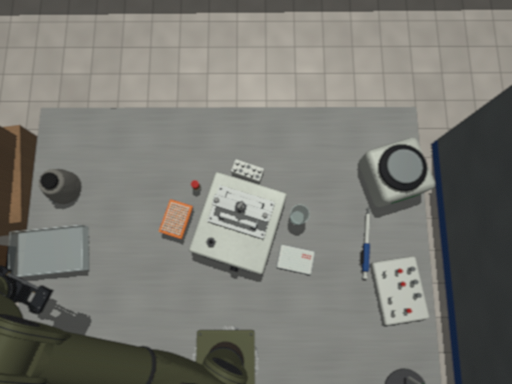

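The scene view shows the shaker at about (285,215), with the bridge on it. The top view shows the screw near (241,207), with the shaker's front knob at (235,268) towards the robot. Next I enlarge both views and compute first estimates.

```bash
cat >h.py <<'E'
from plant import *
import numpy as np, cv2
def ray(m,u,v):
    return m["xyz"], m["rotation"]@np.array([(u-m["cx"])/m["fx"],(v-m["cy"])/m["fy"],1.])
def plane(m,u,v,z):
    o,d=ray(m,u,v); return o+d*(z-o[2])/d[2]
def proj(m,p):
    c=m["rotation"].T@(np.asarray(p)-m["xyz"]); return np.array([m["fx"]*c[0]/c[2]+m["cx"],m["fy"]*c[1]/c[2]+m["cy"]])
E
python3 - <<'E'
from h import *
m=camera_model("top"); im=cv2.imread("pics/top0.png"); sc=cv2.imread("pics/scene0.png")
a=cv2.resize(im[165:285,180:300],(600,600),interpolation=cv2.INTER_CUBIC)
cv2.imwrite("pics/c0.png",a)
# white case deck contour at z=.095
g=cv2.inRange(im,(150,160,150),(255,255,255)); g[:, :185]=0; g[:,292:]=0
g=cv2.morphologyEx(g,cv2.MORPH_CLOSE,np.ones((15,15)));g=cv2.morphologyEx(g,cv2.MORPH_OPEN,np.ones((25,25)))
c=max(cv2.findContours(g,0,2)[0],key=cv2.contourArea)
b=cv2.boxPoints(cv2.minAreaRect(c)); print(b)
P=np.array([plane(m,*p,.095)for p in b]);print(P.round(3)); print(np.linalg.norm(P-np.roll(P,1,0),axis=1),P.mean(0))
print("screw",plane(m,241,207,.24))
E
```

```text
[[194.04099 262.24826]
 [202.26938 161.45058]
 [282.00333 167.95947]
 [273.77493 268.75714]]
[[ 0.335  0.105  0.095]
 [ 0.695  0.085  0.095]
 [ 0.67  -0.203  0.095]
 [ 0.313 -0.169  0.095]]
[0.27479829 0.36045815 0.28945172 0.35886414] [ 0.50361082 -0.04530268  0.095     ]
screw [ 0.50317692 -0.05948603  0.24      ]
```

View pics/c0.png

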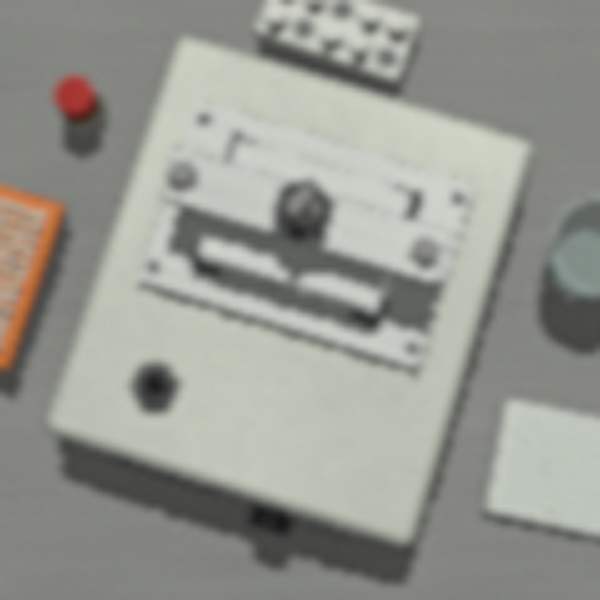

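The crop shows the deck's corners at (180,40), (530,145), (410,545) and (50,430). The cap nuts are at (182,177) and (427,252), and the screw and nut are near (302,208). The spare nut is at (155,387).

```bash
python3 - <<'E'
from h import *
m=camera_model("top")
f=lambda u,v,z:plane(m,180+u/5-.4,165+v/5-.4,z)
C=np.array([f(*p,.095)for p in((180,40),(530,145),(410,545),(50,430))]);print(C.round(3),np.linalg.norm(C-np.roll(C,1,0),axis=1),C.mean(0))
A=f(182,177,.196);B=f(427,252,.196);print(A,B,np.linalg.norm(A-B),(A+B)/2)
y=(A-B)/np.linalg.norm(A-B);yaw=np.arctan2(-y[0],y[1]);print("yaw",np.degrees(yaw), [np.degrees(np.arctan2(*(q)[1::-1])) for q in(C[0]-C[3],C[1]-C[2])])
o=C.mean(0);print("screw from deck",o[:2]+.035*np.array([np.cos(yaw),np.sin(yaw)]))
print("nut",f(302,212,.2),f(304,195,.244))
M=(A+B)/2
s=get_state();R=s["eef_rot"];p=s["tool_pos"]
# wrist cam in tool frame
w=camera_model("wrist");print("cam in tool",R.T@(w["xyz"]-p),(R.T@w["rotation"]).round(3),w["fx"])
print("tool yaw",np.degrees(np.arctan2(R[1,0],R[0,0])))
# scene check
ms=camera_model("scene");print("scene pix of nut",proj(ms,[M[0],M[1],.205]),proj(ms,[M[0],M[1],.24]))
E
```

```text
[[ 0.654  0.036  0.095]
 [ 0.576 -0.214  0.095]
 [ 0.297 -0.127  0.095]
 [ 0.375  0.122  0.095]] [0.29117591 0.26228453 0.29232943 0.26056888] [ 0.47543    -0.04577166  0.095     ]
[0.5341429 0.0240084 0.196    ] [ 0.4840748  -0.13671126  0.196     ] 0.168337824814521 [ 0.50910885 -0.05635143  0.196     ]
yaw -17.30308808178937 [np.float64(-17.05129440421182), np.float64(-17.388730257011847)]
screw from deck [ 0.50884607 -0.05618158]
nut [ 0.5099885  -0.05515378  0.2       ] [ 0.51338713 -0.05765846  0.244     ]
cam in tool [ 0.07016031 -0.00011007  0.02011026] [[-0.    -0.963 -0.27 ]
 [ 1.    -0.     0.   ]
 [-0.    -0.27   0.963]] 286.7741190214648
tool yaw 155.8383706534373
scene pix of nut [276.26767848 175.56549767] [277.25710609 165.54365025]
```

```bash
cat >>h.py <<'E'
def goto(xyz,psi):
    """print shift/turn in tool axes from the measured pose to xyz, tool down, tool-x yaw psi"""
    from scipy.spatial.transform import Rotation as Ro
    s=get_state();R=s["eef_rot"];a=np.radians(psi);c,n=np.cos(a),np.sin(a)
    T=np.array([[c,n,0],[n,-c,0],[0,0,-1.]])
    print("shift",(R.T@(np.array(xyz)-s["tool_pos"])*1e3).round(1),"rot",np.degrees(Ro.from_matrix(R.T@T).as_rotvec()).round(2))
def st():
    s=get_state();R=s["eef_rot"];print("t",round(s["time"],2),"p",(s["tool_pos"]*1e3).round(1),"psi",np.degrees(np.arctan2(R[1,0],R[0,0])).round(2),"tilt",R[:2,2].round(4),"q",s["qpos"].round(0),"f",s["ft_force"].round(2),"m",s["wrist_torque"].round(3),"gap",round(s["finger_gap"]*88.1,2),"grip",s["grip_force"])
E
python3 -c "
from h import *
goto([.509,-.056,.48],108)"
```

```text
shift [-487.3 -467.6  -75.2] rot [-8.000e-02  4.000e-02  4.784e+01]
```

>>> servo_tool --pt "-22 -21 -40 0 0 0 88" --pt "-66 -63 -75 0 0 5 88" --pt "-110 -106 -75 0 0 10 88" --pt "-154 -148 -75 0 0 15 88" --pt "-198 -190 -75 0 0 20 88" --pt "-242 -232 -75 0 0 25 88" --pt "-286 -274 -75 0 0 30 88" --pt "-330 -317 -75 0 0 35 88" --pt "-374 -359 -75 0 0 40 88" --pt "-418 -401 -75 0 0 45 88" --squeeze 60

```text
time: 1.35
tool_pos: [0.4734, 0.0314, 0.4797]
eef_rot: [[-0.353, 0.936, -0.0], [0.936, 0.353, 0.0], [0.0, 0.0, -1.0]]
ft_force: [0.2, 0.3, 0.2]
finger_gap: 0.998
grip_force: 0.0
```

```bash
python3 -c "
from h import *
st();goto([.509,-.056,.48],108)"
```

```text
t 1.35 p [473.4  31.4 479.7] psi 110.69 tilt [-0.      0.0003] q [-11.  22.   2. 109.  -1.  48.  13.] f [0.21 0.34 0.16] m [ 0.009 -0.008  0.024] gap 87.88 grip 0.0
shift [-94.4   2.4  -0.4] rot [ 0.   -0.01  2.69]
```

>>> servo_tool --pt "-40 1 0 0 0 1.5 88" --pt "-80 2 0 0 0 2.7 88" --pt "-94.4 2.4 -0.4 0 0 2.7 88" --pt "-94.4 2.4 -0.4 0 0 2.7 88" --pt "-94.4 2.4 -0.4 0 0 2.7 88"

```text
time: 1.98
tool_pos: [0.5085, -0.0523, 0.48]
eef_rot: [[-0.314, 0.949, -0.001], [0.949, 0.314, 0.001], [0.002, -0.0, -1.0]]
ft_force: [-0.1, 0.1, 0.6]
finger_gap: 0.997
grip_force: 0.0
```

```bash
python3 -c "
from h import *
st();m=camera_model('wrist');im=camera('wrist');st()
cv2.imwrite('pics/w0.png',im)
p=proj(m,[.509,-.056,.208]);print(p,proj(m,[.509,-.056,.244]))
u,v=map(int,p);v=max(v,100);a=im[v-100:v+80,u-120:u+120]
cv2.imwrite('pics/w0c.png',cv2.resize(a,(800,600),interpolation=cv2.INTER_CUBIC));print(u-120,v-100)"
```

```text
t 1.98 p [508.5 -52.3 480. ] psi 108.3 tilt [-0.0008  0.0013] q [ -2.  25.   3. 104.  -2.  51.  21.] f [-0.15  0.07  0.62] m [-0.051  0.043 -0.011] gap 87.82 grip 0.0
t 2.02 p [508.5 -52.3 480. ] psi 108.31 tilt [-0.0007  0.0012] q [ -2.  25.   3. 104.  -2.  51.  21.] f [-0.11 -0.51 -0.08] m [-0.038  0.058  0.03 ] gap 87.8 grip 0.0
[256.56416317 195.2066899 ] [256.5450257  207.91127904]
136 95
```

View pics/w0c.png

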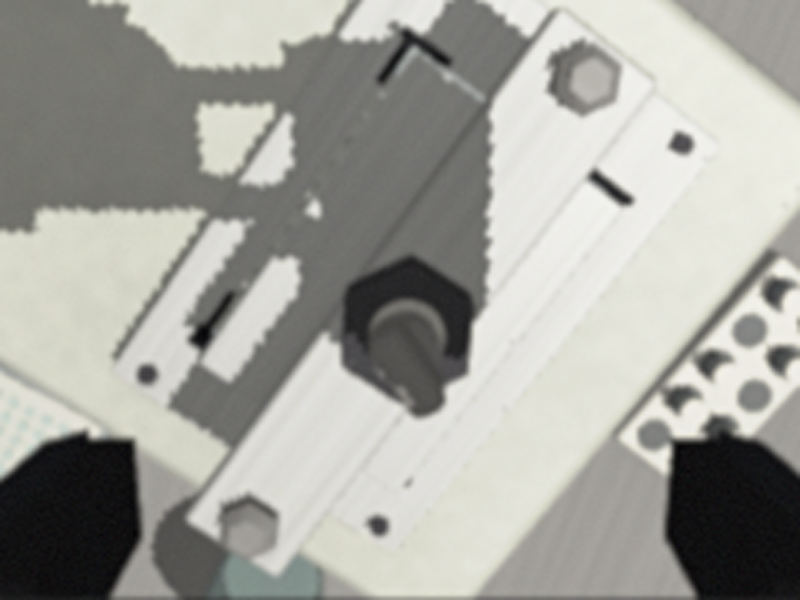

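The wrist view shows the hexagon with vertices at crop (410,258), (345,295), (475,290), (343,355) and (468,350), so its left and right flats already line up with the pads. The head runs from about (380,345) to (432,408).

```bash
python3 -c "
from h import *
m=camera_model('wrist');f=lambda x,y,z:plane(m,136+(x+.5)/3.333-.5,95+(y+.5)/3.333-.5,z)
print('nut',f(409,331,.208),'head',f(405,376,.244))
A=f(586,82,.196);B=f(250,528,.196);print(A,B,np.linalg.norm(A-B),(A+B)/2,np.degrees(np.arctan2(-(A-B)[0],(A-B)[1])))
im=cv2.imread('pics/w0.png')
for (x,y),(X,Y) in (((410,258),(345,295)),((410,258),(475,290)),((345,295),(343,345))):
    d=f(X,Y,.208)-f(x,y,.208);print(np.linalg.norm(d),np.degrees(np.arctan2(d[1],d[0]))%60)
st();goto([.509,-.056,.48],108)
"
```

```text
nut [ 0.51027281 -0.05440231  0.208     ] head [ 0.50942548 -0.0555323   0.244     ]
[0.53454022 0.02309151 0.196     ] [ 0.4851149  -0.13220997  0.196     ] 0.16297671883221337 [ 0.50982756 -0.05455923  0.196     ] -17.65388128344127
0.02038291907847298 48.43891015871509
0.019727711282569466 51.688752264443096
0.014204187266332735 45.14281279409511
t 2.02 p [508.5 -52.3 480. ] psi 108.31 tilt [-0.0007  0.0012] q [ -2.  25.   3. 104.  -2.  51.  21.] f [-0.11 -0.51 -0.08] m [-0.038  0.058  0.03 ] gap 87.8 grip 0.0
shift [-3.7 -0.7  0. ] rot [-0.02 -0.08  0.31]
```

>>> servo_tool --pt "-3 -2 0 0 0 0 88" --pt "-3 -2 40 0 0 0 88" --pt "-3 -2 80 0 0 0 88" --pt "-3 -2 100 0 0 0 88" --pt "-3 -2 100 0 0 0 88"

```text
time: 2.65
tool_pos: [0.5074, -0.0571, 0.3791]
eef_rot: [[-0.312, 0.95, -0.003], [0.95, 0.312, 0.0], [0.001, -0.003, -1.0]]
ft_force: [0.6, 0.6, -0.4]
finger_gap: 0.998
grip_force: 0.0
```

```bash
python3 -c "
from h import *
st();goto([.5098,-.0552,.357],108.5)"
```

```text
t 2.65 p [507.4 -57.1 379.1] psi 108.18 tilt [-0.0033  0.0004] q [ -0.  33.   3. 111.  -2.  36.  22.] f [ 0.6   0.62 -0.38] m [-0.035 -0.031 -0.054] gap 87.96 grip 0.0
shift [ 1.  3. 22.] rot [-0.17 -0.08 -0.32]
```

>>> servo_tool --pt "1 3 0 0 0 0 88" --pt "1 3 12 0 0 0 88" --pt "1 3 22 0 0 0 88" --pt "1 3 22 0 0 0 88" --pt "1 3 22 0 0 0 88"

```text
time: 3.28
tool_pos: [0.5105, -0.0558, 0.3581]
eef_rot: [[-0.311, 0.95, -0.0], [0.95, 0.311, 0.0], [0.0, -0.0, -1.0]]
ft_force: [0.1, 0.2, -0.3]
finger_gap: 0.997
grip_force: 0.0
```

```bash
python3 -c "
from h import *
st();goto([.5098,-.0552,.357],108.5)"
```

```text
t 3.27 p [510.5 -55.8 358.1] psi 108.13 tilt [-0.0001  0.    ] q [ -0.  35.   2. 112.  -3.  33.  22.] f [ 0.11  0.15 -0.27] m [ 0.006  0.027 -0.01 ] gap 87.81 grip 0.0
shift [ 0.8 -0.5  1.1] rot [-0.   -0.   -0.37]
```

>>> servo_tool --pt "0 0 0 0 0 0 60" --pt "0 0 0 0 0 0 42" --pt "0 0 0 0 0 0 36" --pt "0 0 0 0 0 0 30" --pt "0 0 0 0 0 0 30" --pt "0 0 0 0 0 0 30" --squeeze 60

```text
time: 4.03
tool_pos: [0.5105, -0.056, 0.3604]
eef_rot: [[-0.309, 0.951, 0.002], [0.951, 0.309, 0.0], [-0.001, 0.002, -1.0]]
ft_force: [-4.4, 1.0, 19.9]
finger_gap: 0.401
grip_force: 61.9
```

```bash
python3 -c "
from h import *
st()"
```

```text
t 4.03 p [510.5 -56.  360.4] psi 108.01 tilt [0.0021 0.0001] q [ -0.  35.   2. 112.  -3.  33.  22.] f [-4.41  0.97 19.88] m [ 0.011  1.157 -0.385] gap 35.36 grip 61.919756280512956
```

>>> servo_tool --pt "0 0 0 0 0 0 42" --pt "0 0 -3 0 0 0 42" --pt "0 0 -4 0 0 0 42" --pt "0 0 -4 0 0 0 42"

```text
time: 4.53
tool_pos: [0.5103, -0.0557, 0.3618]
eef_rot: [[-0.311, 0.95, -0.001], [0.95, 0.311, 0.0], [0.0, -0.001, -1.0]]
ft_force: [0.0, 0.6, -0.1]
finger_gap: 0.475
grip_force: 0.0
```

```bash
python3 -c "
from h import *
st()"
```

```text
t 4.53 p [510.3 -55.7 361.8] psi 108.13 tilt [-0.0008  0.    ] q [ -0.  35.   2. 112.  -3.  33.  22.] f [ 0.04  0.57 -0.08] m [-0.057  0.016  0.017] gap 41.81 grip 0.0
```

>>> servo_tool --pt "0 0 0 0 0 0 36" --pt "0 0 0 0 0 0 30" --pt "0 0 0 0 0 0 30" --pt "0 0 0 0 0 0 30"

```text
time: 5.03
tool_pos: [0.5107, -0.0556, 0.3619]
eef_rot: [[-0.311, 0.95, 0.0], [0.95, 0.311, 0.0], [0.0, 0.0, -1.0]]
ft_force: [3.3, 0.3, -4.4]
finger_gap: 0.404
grip_force: 59.8
```

```bash
python3 -c "
from h import *
st()"
```

```text
t 5.03 p [510.7 -55.6 361.9] psi 108.11 tilt [0.0004 0.0003] q [ -0.  35.   2. 112.  -3.  33.  22.] f [ 3.27  0.34 -4.39] m [ 0.051 -0.501 -0.398] gap 35.6 grip 59.79051168207661
```

>>> servo_tool --pt "0 0 0 0 0 -4 30" --pt "0 0 0 0 0 -8 30" --pt "0 0 0 0 0 -13 30" --pt "0 0 0 0 0 -18 30" --pt "0 0 -0.5 0 0 -23 30" --pt "0 0 -0.5 0 0 -28 30"

```text
time: 5.78
tool_pos: [0.5104, -0.0557, 0.362]
eef_rot: [[-0.723, 0.69, -0.001], [0.69, 0.723, -0.0], [0.0, -0.001, -1.0]]
ft_force: [2.2, 0.3, -7.5]
finger_gap: 0.403
grip_force: 59.6
```

```bash
python3 -c "
from h import *
st()"
```

```text
t 5.78 p [510.4 -55.7 362. ] psi 136.34 tilt [-0.0007 -0.0001] q [  5.  35.  -6. 112.   6.  34.  41.] f [ 2.21  0.28 -7.54] m [ 0.014 -0.467 -0.167] gap 35.48 grip 59.604978788138396
```

>>> servo_tool --pt "0 0 0 0 0 -6 30" --pt "0 0 0 0 0 -12 30" --pt "0 0 0 0 0 -17 30" --pt "0 0 -0.5 0 0 -22 30" --pt "0 0 -0.5 0 0 -22 30"

```text
time: 6.4
tool_pos: [0.5103, -0.056, 0.3625]
eef_rot: [[-0.928, 0.372, -0.001], [0.372, 0.928, -0.0], [0.001, -0.0, -1.0]]
ft_force: [2.5, -0.2, -9.1]
finger_gap: 0.4
grip_force: 59.5
```

```bash
python3 -c "
from h import *
st()"
```

```text
t 6.4 p [510.3 -56.  362.5] psi 158.14 tilt [-0.001  -0.0001] q [  9.  35. -12. 111.  12.  35.  57.] f [ 2.49 -0.19 -9.1 ] m [-0.062 -0.583  0.08 ] gap 35.23 grip 59.46957288309932
```

>>> servo_tool --pt "0 0 0 0 0 0 50" --pt "0 0 0 0 0 0 50" --pt "0 0 -13 0 0 6 50" --pt "0 0 -24 0 0 12 50" --pt "0 0 -24 0 0 12 50" --pt "0 0 -24 0 0 12 50"

```text
time: 7.15
tool_pos: [0.5103, -0.0556, 0.387]
eef_rot: [[-0.831, 0.556, -0.0], [0.556, 0.831, -0.0], [0.0, -0.0, -1.0]]
ft_force: [-0.2, -0.2, 0.1]
finger_gap: 0.568
grip_force: 0.0
```

```bash
python3 -c "
from h import *
st();goto([.5103,-.0557,.386],146)
m=camera_model('wrist');im=camera('wrist')
p=proj(m,[.5103,-.0557,.234]);print(p)
cv2.imwrite('pics/w1.png',im);u,v=map(int,p);u0,v0=max(u-130,0),min(max(v-100,0),384-195)
cv2.imwrite('pics/w1c.png',cv2.resize(im[v0:v0+195,u0:u0+260],None,fx=3,fy=3,interpolation=cv2.INTER_CUBIC));print(u0,v0)"
```

```text
t 7.15 p [510.3 -55.6 387. ] psi 146.24 tilt [-0.0003 -0.0001] q [  7.  33.  -9. 110.   8.  38.  49.] f [-0.24 -0.2   0.1 ] m [ 0.039 -0.008 -0.017] gap 50.04 grip 0.0
shift [-0.1 -0.   1. ] rot [-0.01 -0.01  0.24]
[256.91184121 253.66127112]
126 153
```

View pics/w1c.png

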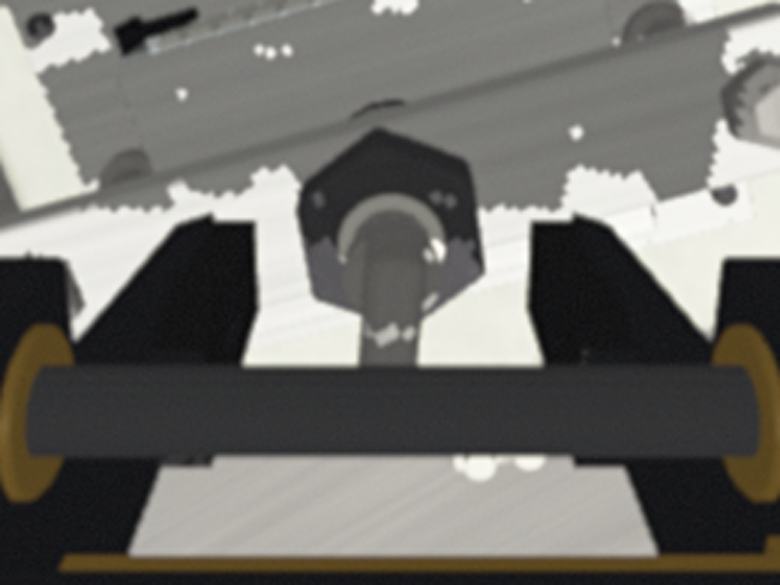

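The wrist view shows the spade head edge-on at about (390,300). It is centred between the pads at (255) and (530) and lined up with them, and the nut behind it has turned. I grip the head now.

>>> servo_tool --pt "0 0 0.5 0 0 0 30" --pt "0 0 0.5 0 0 0 14" --pt "0 0 0.5 0 0 0 5" --pt "0 0 0.5 0 0 0 5" --pt "0 0 0.5 0 0 0 5" --pt "0 0 0.5 0 0 0 5" --squeeze 40

```text
time: 7.95
tool_pos: [0.5104, -0.0558, 0.3865]
eef_rot: [[-0.83, 0.557, -0.0], [0.557, 0.83, -0.0], [0.0, -0.0, -1.0]]
ft_force: [0.0, -1.1, -0.0]
finger_gap: 0.142
grip_force: 40.0
```

```bash
python3 -c "
from h import *
st()"
```

```text
t 7.95 p [510.4 -55.8 386.5] psi 146.13 tilt [-0.0003 -0.0001] q [  7.  33.  -9. 110.   8.  38.  49.] f [ 0.04 -1.14 -0.01] m [-0.129  0.106 -0.001] gap 12.52 grip 39.99971330165863
```

>>> servo_tool --pt "0 0 0.1 0 0 5 5" --pt "0 0 0.2 0 0 10 5"

```text
time: 8.2
tool_pos: [0.5104, -0.0558, 0.3863]
eef_rot: [[-0.719, 0.695, -0.0], [0.695, 0.719, 0.0], [0.0, -0.0, -1.0]]
ft_force: [0.0, -1.4, -0.1]
finger_gap: 0.143
grip_force: 40.0
```

```bash
python3 -c "
from h import *
st();st()"
```

```text
t 8.2 p [510.4 -55.8 386.3] psi 135.98 tilt [-0.0002  0.    ] q [  5.  33.  -6. 110.   6.  38.  41.] f [ 0.03 -1.43 -0.06] m [-0.141  0.038  0.05 ] gap 12.6 grip 39.998279213905334
t 8.2 p [510.4 -55.8 386.3] psi 135.98 tilt [-0.0002  0.    ] q [  5.  33.  -6. 110.   6.  38.  41.] f [ 0.03 -1.43 -0.06] m [-0.141  0.038  0.05 ] gap 12.6 grip 39.998279213905334
```

The opening reads 12.5 mm rather than 10, so the tips are probably touching the 16 mm stem under the head. I regrip 6 mm higher.

>>> servo_tool --pt "0 0 0 0 0 0 26" --pt "0 0 -3 0 0 0 26" --pt "0 0 -6 0 0 0 26" --pt "0 0 -6 0 0 0 14" --pt "0 0 -6 0 0 0 5" --pt "0 0 -6 0 0 0 5" --pt "0 0 -6 0 0 0 5"

```text
time: 9.07
tool_pos: [0.5104, -0.0558, 0.3926]
eef_rot: [[-0.721, 0.693, 0.0], [0.693, 0.721, -0.0], [-0.0, 0.0, -1.0]]
ft_force: [-1.1, 0.6, 3.0]
finger_gap: 0.108
grip_force: 39.6
```

```bash
python3 -c "
from h import *
st()"
```

```text
t 9.07 p [510.4 -55.8 392.6] psi 136.13 tilt [ 0.0002 -0.0001] q [  5.  32.  -6. 110.   6.  38.  42.] f [-1.12  0.63  3.01] m [-0.165  0.231 -0.031] gap 9.52 grip 39.558244943618774
```

>>> servo_tool --pt "0 0 0.1 0 0 4 5" --pt "0 0 0.2 0 0 8 5"

```text
time: 9.32
tool_pos: [0.5105, -0.0557, 0.3924]
eef_rot: [[-0.616, 0.788, 0.0], [0.788, 0.616, 0.0], [-0.0, 0.0, -1.0]]
ft_force: [-1.8, -0.2, 3.8]
finger_gap: 0.106
grip_force: 39.6
```

```bash
python3 -c "
from h import *
st()"
```

```text
t 9.32 p [510.5 -55.7 392.4] psi 128.02 tilt [0.0003 0.    ] q [  4.  32.  -4. 110.   3.  38.  36.] f [-1.84 -0.17  3.82] m [-0.082  0.212  0.065] gap 9.38 grip 39.623467326164246
```

```bash
cat >lg.py <<'E'
from h import *
r=[]
for i in range(4):
    s=get_state();r.append([s["wrist_torque"][2],s["ft_force"][2],s["joint_efforts"][6]])
    if i<3: camera("wrist")
R=s["eef_rot"];psi=np.degrees(np.arctan2(R[1,0],R[0,0]))
r=np.array(r);l=f'{psi:.2f} {r[:,0].mean():.4f} {r[:,1].mean():.2f} {r[:,2].mean():.4f} {s["finger_gap"]*88.1:.2f} {s["time"]:.2f} q7 {s["qpos"][6]:.0f} z {s["tool_pos"][2]*1e3:.1f} sd {r[:,0].std():.3f}'
print(l);open("log.txt","a").write(l+"\n")
E
python3 lg.py
```

```text
128.19 -0.0105 4.06 0.0151 9.73 9.47 q7 36 z 392.4 sd 0.064
```

>>> servo_tool --pt "0 0 0.07 0 0 3 5" --pt "0 0 0.13 0 0 6 5"

```text
time: 9.72
tool_pos: [0.5105, -0.0557, 0.3923]
eef_rot: [[-0.532, 0.847, 0.0], [0.847, 0.532, 0.0], [-0.0, 0.0, -1.0]]
ft_force: [-0.2, 0.1, 4.3]
finger_gap: 0.111
grip_force: 39.6
```

```bash
python3 lg.py
```

```text
122.23 0.0310 4.55 -0.0030 9.54 9.88 q7 31 z 392.3 sd 0.034
```

>>> servo_tool --pt "0 0 0.07 0 0 3 5" --pt "0 0 0.13 0 0 6 5"

```text
time: 10.12
tool_pos: [0.5106, -0.0557, 0.3921]
eef_rot: [[-0.441, 0.898, 0.001], [0.898, 0.441, 0.0], [-0.0, 0.001, -1.0]]
ft_force: [0.1, -0.8, 5.7]
finger_gap: 0.105
grip_force: 39.6
```

```bash
python3 lg.py
```

```text
116.22 0.0001 5.36 0.0004 9.71 10.28 q7 27 z 392.1 sd 0.049
```

>>> servo_tool --pt "0 0 0.07 0 0 3 5" --pt "0 0 0.13 0 0 6 5"

```text
time: 10.52
tool_pos: [0.5106, -0.0557, 0.392]
eef_rot: [[-0.345, 0.939, 0.001], [0.939, 0.345, 0.0], [-0.0, 0.001, -1.0]]
ft_force: [-0.5, 0.4, 5.3]
finger_gap: 0.11
grip_force: 39.6
```

```bash
python3 lg.py
```

```text
110.23 0.0174 5.41 -0.0006 9.74 10.68 q7 23 z 392.0 sd 0.050
```

Torque relaxes once the arm stops, so I will read it at the end of each moving row.

```bash
cat >lg.py <<'E'
from h import *
s=get_state();R=s["eef_rot"];psi=np.degrees(np.arctan2(R[1,0],R[0,0]))
l=f'{psi:.2f} {s["wrist_torque"][2]:.4f} {s["ft_force"][2]:.2f} {s["joint_efforts"][6]:.4f} {s["finger_gap"]*88.1:.2f} {s["time"]:.2f} q7 {s["qpos"][6]:.0f} z {s["tool_pos"][2]*1e3:.1f}'
print(l);open("log2.txt","a").write(l+"\n")
E
rm log.txt
```

>>> servo_tool --pt "0 0 0.06 0 0 2.5 5" --pt "0 0 0.12 0 0 5 5"

```text
time: 10.92
tool_pos: [0.5107, -0.0557, 0.3919]
eef_rot: [[-0.262, 0.965, 0.001], [0.965, 0.262, 0.0], [-0.0, 0.001, -1.0]]
ft_force: [-1.1, -0.6, 5.1]
finger_gap: 0.111
grip_force: 39.6
```

```bash
python3 lg.py
```

```text
105.18 0.0208 5.08 0.2119 9.79 10.93 q7 19 z 391.9
```

>>> servo_tool --pt "0 0 0.06 0 0 2.5 5" --pt "0 0 0.12 0 0 5 5"

```text
time: 11.18
tool_pos: [0.5107, -0.0556, 0.3918]
eef_rot: [[-0.177, 0.984, 0.001], [0.984, 0.177, 0.0], [-0.0, 0.001, -1.0]]
ft_force: [-1.1, -0.5, 5.4]
finger_gap: 0.108
grip_force: 39.6
```

```bash
python3 lg.py
```

```text
100.18 0.0475 5.40 0.2097 9.51 11.18 q7 15 z 391.8
```

>>> servo_tool --pt "0 0 0.06 0 0 2.5 5" --pt "0 0 0.12 0 0 5 5"

```text
time: 11.42
tool_pos: [0.5107, -0.0556, 0.3916]
eef_rot: [[-0.09, 0.996, 0.001], [0.996, 0.09, 0.0], [0.0, 0.001, -1.0]]
ft_force: [0.3, 0.0, 4.7]
finger_gap: 0.111
grip_force: 39.6
```

```bash
python3 lg.py
```

```text
95.18 0.0341 4.70 0.2090 9.74 11.43 q7 12 z 391.6
```

>>> servo_tool --pt "0 0 0.06 0 0 2.5 5" --pt "0 0 0.12 0 0 5 5"

```text
time: 11.68
tool_pos: [0.5108, -0.0557, 0.3916]
eef_rot: [[-0.003, 1.0, 0.001], [1.0, 0.003, 0.0], [0.0, 0.001, -1.0]]
ft_force: [0.0, 0.3, 4.5]
finger_gap: 0.107
grip_force: 39.6
```

```bash
python3 lg.py
```

```text
90.18 0.0537 4.49 0.2083 9.40 11.68 q7 8 z 391.6
```

The joint-7 effort is very smooth, so it will show the contact clearly.

>>> servo_tool --pt "0 0 0.06 0 0 2.5 5" --pt "0 0 0.12 0 0 5 5"

```text
time: 11.92
tool_pos: [0.5108, -0.0557, 0.3915]
eef_rot: [[0.084, 0.996, 0.001], [0.996, -0.084, 0.0], [0.0, 0.001, -1.0]]
ft_force: [-0.1, 0.5, 5.8]
finger_gap: 0.111
grip_force: 39.7
```

```bash
python3 lg.py
```

```text
85.17 0.1574 5.81 0.1685 9.78 11.93 q7 4 z 391.5
```

>>> servo_tool --pt "0 0 0.06 0 0 2.5 5" --pt "0 0 0.12 0 0 5 5"

```text
time: 12.18
tool_pos: [0.5108, -0.0557, 0.3914]
eef_rot: [[0.17, 0.985, 0.001], [0.985, -0.17, 0.0], [0.0, 0.001, -1.0]]
ft_force: [-0.3, 0.2, 6.2]
finger_gap: 0.107
grip_force: 39.7
```

```bash
python3 lg.py
```

```text
80.19 0.1340 6.23 0.1292 9.40 12.18 q7 1 z 391.4
```

>>> servo_tool --pt "0 0 0.06 0 0 2.5 5" --pt "0 0 0.12 0 0 5 5"

```text
time: 12.42
tool_pos: [0.5109, -0.0557, 0.3913]
eef_rot: [[0.256, 0.967, 0.002], [0.967, -0.256, -0.0], [0.0, 0.001, -1.0]]
ft_force: [-0.7, 0.0, 5.7]
finger_gap: 0.11
grip_force: 39.8
```

```bash
python3 lg.py
```

```text
75.19 0.1710 5.73 0.0900 9.72 12.43 q7 -3 z 391.3
```

>>> servo_tool --pt "0 0 0.06 0 0 2.5 5" --pt "0 0 0.12 0 0 5 5"

```text
time: 12.68
tool_pos: [0.5109, -0.0557, 0.3912]
eef_rot: [[0.339, 0.941, 0.002], [0.941, -0.339, -0.0], [0.0, 0.002, -1.0]]
ft_force: [-0.7, -0.6, 6.1]
finger_gap: 0.109
grip_force: 39.8
```

```bash
python3 lg.py
```

```text
70.20 0.2428 6.11 0.0509 9.63 12.68 q7 -6 z 391.2
```

The foot meets the cover at yaw 90.1°, and the slope after it is 0.45 N m/rad. The screw is now 20° past contact, so it needs 10° more.

>>> servo_tool --pt "0 0 0.06 0 0 2.5 5" --pt "0 0 0.12 0 0 5 5" --pt "0 0 0.18 0 0 7.5 5" --pt "0 0 0.22 0 0 10 5"

```text
time: 13.18
tool_pos: [0.511, -0.0557, 0.391]
eef_rot: [[0.497, 0.868, 0.002], [0.868, -0.497, -0.0], [0.001, 0.002, -1.0]]
ft_force: [0.4, 0.9, 6.1]
finger_gap: 0.11
grip_force: 39.9
```

```bash
python3 lg.py
```

```text
60.23 0.2981 6.12 -0.0267 9.69 13.18 q7 -13 z 391.0
```

>>> servo_tool --pt "0 0 0 0 0 0 26" --pt "0 0 0 0 0 0 50" --pt "0 0 -4 0 0 0 50" --pt "0 0 -4 0 0 0 50"

```text
time: 13.68
tool_pos: [0.5105, -0.0557, 0.3948]
eef_rot: [[0.498, 0.867, 0.0], [0.867, -0.498, 0.0], [0.0, 0.0, -1.0]]
ft_force: [-0.7, 0.3, 0.4]
finger_gap: 0.538
grip_force: 0.0
```

```bash
python3 lg.py; python3 -c "
from h import *
m=camera_model('wrist');im=camera('wrist')
cv2.imwrite('pics/w2c.png',cv2.resize(im[153:348,126:386],None,fx=3,fy=3,interpolation=cv2.INTER_CUBIC))
st()"
```

```text
60.15 -0.0399 0.36 -0.0049 47.40 13.68 q7 -14 z 394.8
t 13.72 p [510.5 -55.7 394.7] psi 60.15 tilt [0.0003 0.0001] q [ -9.  33.  17. 110. -15.  39. -14.] f [0.41 0.4  0.06] m [-0.077  0.112 -0.002] gap 49.44 grip 0.0
```

View pics/w2c.png

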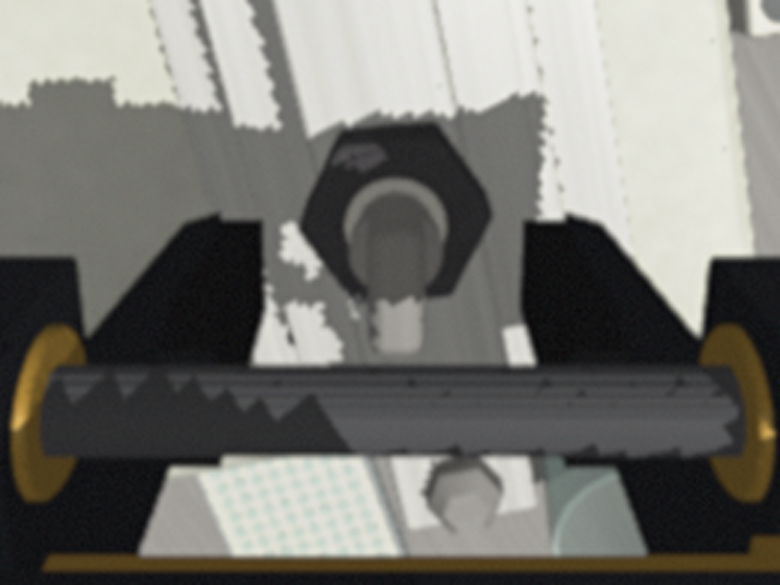

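The view shows the nut undisturbed, with corners at (302,213) and (490,213), so it should be gripped at yaw about 94°. The head is lined up with the pads at (395,320). I turn to the nut's flats, go down and close.

>>> servo_tool --pt "0 0 0 0 0 -9 52" --pt "0 0 0 0 0 -18 52" --pt "0 0 0 0 0 -27 52" --pt "0 0 0 0 0 -34.5 52" --pt "0 0 10 0 0 -34.5 52" --pt "0 0 22 0 0 -34.5 52" --pt "0 0 32 0 0 -34.5 52" --pt "0 0 32 0 0 -34.5 52" --pt "0 0 32 0 0 -34.5 52" --squeeze 60

```text
time: 14.85
tool_pos: [0.5105, -0.0557, 0.3626]
eef_rot: [[-0.081, 0.997, -0.0], [0.997, 0.081, -0.0], [-0.0, -0.0, -1.0]]
ft_force: [-0.2, 0.2, 0.1]
finger_gap: 0.592
grip_force: 0.0
```

```bash
python3 -c "
from h import *
st();goto([.5104,-.0557,.3622],94.5)"
```

```text
t 14.85 p [510.5 -55.7 362.6] psi 94.62 tilt [-0. -0.] q [ -2.  35.   6. 112.  -6.  33.  12.] f [-0.16  0.21  0.07] m [-0.097  0.067  0.008] gap 52.16 grip 0.0
shift [-0.  -0.1  0.4] rot [-0.    0.    0.12]
```

>>> servo_tool --pt "0 0 0 0 0 0 42" --pt "0 0 0 0 0 0 36" --pt "0 0 0 0 0 0 30" --pt "0 0 0 0 0 0 30" --pt "0 0 0 0 0 0 30"

```text
time: 15.48
tool_pos: [0.5107, -0.0557, 0.3629]
eef_rot: [[-0.081, 0.997, 0.001], [0.997, 0.081, 0.0], [-0.0, 0.001, -1.0]]
ft_force: [-0.0, -0.2, 1.7]
finger_gap: 0.397
grip_force: 60.0
```

```bash
python3 -c "
from h import *
st()"; echo >>log2.txt; python3 lg.py
```

```text
t 15.47 p [510.7 -55.7 362.9] psi 94.64 tilt [0.0011 0.0001] q [ -2.  35.   6. 112.  -6.  33.  12.] f [-0.01 -0.18  1.7 ] m [-0.004 -0.101  0.054] gap 34.97 grip 59.97958142106654
94.64 0.0541 1.70 -0.0587 34.97 15.47 q7 12 z 362.9
```

Well aligned. I turn clockwise in steps while logging: the seat is expected near yaw 72.6° and the end near 49°.

>>> servo_tool --pt "0 0 0.06 0 0 2.5 30" --pt "0 0 0.12 0 0 5 30" --pt "0 0 0.18 0 0 7.5 30" --pt "0 0 0.22 0 0 10 30"

```text
time: 15.98
tool_pos: [0.5108, -0.0557, 0.3627]
eef_rot: [[0.096, 0.995, 0.001], [0.995, -0.096, -0.0], [0.0, 0.001, -1.0]]
ft_force: [1.2, 0.4, 4.8]
finger_gap: 0.399
grip_force: 60.0
```

```bash
python3 lg.py
```

```text
84.47 0.1260 4.77 0.0911 35.15 15.97 q7 5 z 362.7
```

>>> servo_tool --pt "0 0 0.06 0 0 2.5 30" --pt "0 0 0.12 0 0 5 30"

```text
time: 16.23
tool_pos: [0.5108, -0.0557, 0.3626]
eef_rot: [[0.183, 0.983, 0.001], [0.983, -0.183, -0.0], [0.0, 0.001, -1.0]]
ft_force: [2.4, -0.1, 5.5]
finger_gap: 0.399
grip_force: 60.0
```

```bash
python3 lg.py
```

```text
79.47 0.1731 5.45 0.0911 35.17 16.23 q7 1 z 362.6
```

>>> servo_tool --pt "0 0 0.06 0 0 2.5 30" --pt "0 0 0.12 0 0 5 30"

```text
time: 16.48
tool_pos: [0.5109, -0.0557, 0.3625]
eef_rot: [[0.268, 0.963, 0.002], [0.963, -0.268, -0.0], [0.0, 0.002, -1.0]]
ft_force: [1.3, -0.3, 5.6]
finger_gap: 0.399
grip_force: 60.0
```

```bash
python3 lg.py
```

```text
74.47 0.2093 5.62 0.0797 35.12 16.48 q7 -2 z 362.5
```

>>> servo_tool --pt "0 0 0.06 0 0 2.5 30" --pt "0 0 0.12 0 0 5 30"

```text
time: 16.73
tool_pos: [0.5109, -0.0557, 0.3624]
eef_rot: [[0.351, 0.937, 0.002], [0.937, -0.351, -0.0], [0.0, 0.002, -1.0]]
ft_force: [1.5, -0.1, 6.1]
finger_gap: 0.4
grip_force: 60.0
```

```bash
python3 lg.py
```

```text
69.48 0.2399 6.07 -0.0007 35.24 16.73 q7 -5 z 362.4
```

>>> servo_tool --pt "0 0 0.06 0 0 2.5 30" --pt "0 0 0.12 0 0 5 30"

```text
time: 16.98
tool_pos: [0.511, -0.0557, 0.3624]
eef_rot: [[0.43, 0.903, 0.002], [0.903, -0.43, -0.0], [0.001, 0.002, -1.0]]
ft_force: [1.6, 0.0, 7.0]
finger_gap: 0.398
grip_force: 60.1
```

```bash
python3 lg.py
```

```text
64.51 0.3593 6.96 -0.1293 35.10 16.98 q7 -9 z 362.4
```

>>> servo_tool --pt "0 0 0.03 0 0 1.5 30" --pt "0 0 0.06 0 0 3 30"

```text
time: 17.23
tool_pos: [0.511, -0.0557, 0.3624]
eef_rot: [[0.476, 0.879, 0.002], [0.879, -0.476, -0.0], [0.001, 0.002, -1.0]]
ft_force: [0.8, 0.2, 6.8]
finger_gap: 0.399
grip_force: 60.1
```

```bash
python3 lg.py
```

```text
61.57 0.4749 6.76 -0.3025 35.19 17.23 q7 -11 z 362.4
```

>>> servo_tool --pt "0 0 0.03 0 0 1 30" --pt "0 0 0.06 0 0 2 30"

```text
time: 17.48
tool_pos: [0.511, -0.0558, 0.3624]
eef_rot: [[0.506, 0.862, 0.002], [0.862, -0.506, -0.0], [0.001, 0.002, -1.0]]
ft_force: [1.9, -0.0, 7.6]
finger_gap: 0.399
grip_force: 60.1
```

```bash
python3 lg.py
```

```text
59.59 0.5142 7.63 -0.4025 35.19 17.48 q7 -12 z 362.4
```

```bash
python3 -c "
from h import *
r=[]
for i in range(12):
    s=get_state();r.append([s['wrist_torque'][2],s['joint_efforts'][6]]);camera('top')
print(np.round(r,3).T,np.mean(r,0))"; cat log2.txt | tail -8 | cut -c1-40
```

```text
[[ 0.514  0.485  0.464  0.477  0.431  0.437  0.433  0.394  0.407  0.422
   0.473  0.447]
 [-0.403 -0.501 -0.497 -0.447 -0.437 -0.436 -0.436 -0.436 -0.436 -0.436
  -0.436 -0.436]] [ 0.44867083 -0.44450271]
94.64 0.0541 1.70 -0.0587 34.97 15.47 q7
84.47 0.1260 4.77 0.0911 35.15 15.97 q7 
79.47 0.1731 5.45 0.0911 35.17 16.23 q7 
74.47 0.2093 5.62 0.0797 35.12 16.48 q7 
69.48 0.2399 6.07 -0.0007 35.24 16.73 q7
64.51 0.3593 6.96 -0.1293 35.10 16.98 q7
61.57 0.4749 6.76 -0.3025 35.19 17.23 q7
59.59 0.5142 7.63 -0.4025 35.19 17.48 q7
```

>>> servo_tool --pt "0 0 0.03 0 0 1.2 30" --pt "0 0 0.06 0 0 2.4 30"

```text
time: 18.32
tool_pos: [0.511, -0.0557, 0.3623]
eef_rot: [[0.542, 0.841, 0.002], [0.841, -0.542, -0.0], [0.001, 0.002, -1.0]]
ft_force: [3.0, -0.4, 7.3]
finger_gap: 0.4
grip_force: 60.2
```

```bash
python3 lg.py; python3 -c "
from h import *
r=[]
for i in range(10):
    s=get_state();r.append([s['wrist_torque'][2],s['joint_efforts'][6]]);camera('top')
print(np.round(r,3).T,np.mean(r,0));st()"
```

```text
57.20 0.4970 7.31 -0.4392 35.25 18.32 q7 -14 z 362.3
[[ 0.497  0.562  0.571  0.427  0.49   0.552  0.536  0.477  0.415  0.452]
 [-0.439 -0.563 -0.558 -0.497 -0.484 -0.483 -0.483 -0.483 -0.483 -0.483]] [ 0.49783339 -0.49570467]
t 18.82 p [511.  -55.8 362.3] psi 57.22 tilt [ 0.002  -0.0004] q [ -9.  36.  17. 112. -17.  34. -14.] f [ 1.26 -0.39  7.81] m [-0.023 -0.151  0.461] gap 35.4 grip 60.12469525798224
```

The nut holds about 0.5 N m. I release it, retreat and check.

>>> servo_tool --pt "0 0 0 0 0 0 42" --pt "0 0 0 0 0 0 52" --pt "0 0 -16 0 0 0 52" --pt "0 0 -32 0 0 -3 52" --pt "0 0 -32 0 0 -3 52" --pt "0 0 -32 0 0 -3 52"

```text
time: 19.58
tool_pos: [0.51, -0.0556, 0.393]
eef_rot: [[0.497, 0.867, -0.002], [0.867, -0.497, 0.0], [-0.001, -0.002, -1.0]]
ft_force: [0.4, -0.5, -0.3]
finger_gap: 0.588
grip_force: 0.0
```

```bash
python3 -c "
from h import *
st();im=camera('wrist')
cv2.imwrite('pics/w3c.png',cv2.resize(im[153:348,126:386],None,fx=3,fy=3,interpolation=cv2.INTER_CUBIC))"
```

```text
t 19.57 p [510.  -55.6 393. ] psi 60.17 tilt [-0.0016  0.0003] q [-10.  33.  17. 110. -15.  39. -13.] f [ 0.41 -0.52 -0.3 ] m [-0.051  0.068  0.041] gap 51.78 grip 0.0
```

View pics/w3c.png

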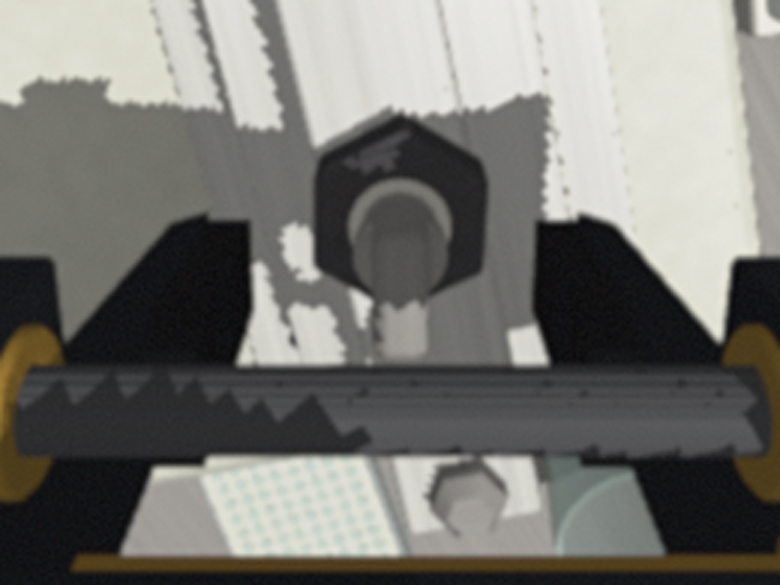

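The head has not turned: its edges are still vertical at x = 382 and 427. The nut is tight, but its angle is near the lower limit for tight, so I regrip and turn it about 4° more.

>>> servo_tool --pt "0 0 10 0 0 2 52" --pt "0 0 22 0 0 2 52" --pt "0 0 31 0 0 2 52" --pt "0 0 31 0 0 2 52" --pt "0 0 31 0 0 2 52" --pt "0 0 31 0 0 2 42" --pt "0 0 31 0 0 2 30" --pt "0 0 31 0 0 2 30" --pt "0 0 31 0 0 2 30"

```text
time: 20.75
tool_pos: [0.5109, -0.0559, 0.3631]
eef_rot: [[0.527, 0.85, 0.002], [0.85, -0.527, -0.0], [0.001, 0.002, -1.0]]
ft_force: [1.8, -1.8, 1.6]
finger_gap: 0.401
grip_force: 60.0
```

```bash
python3 -c "
from h import *
st()"
```

```text
t 20.75 p [510.9 -55.9 363.1] psi 58.22 tilt [ 0.0017 -0.0004] q [ -9.  36.  16. 112. -17.  34. -13.] f [ 1.78 -1.78  1.59] m [-0.289 -0.201 -0.005] gap 35.33 grip 60.00024497509003
```

>>> servo_tool --pt "0 0 0 0 0 1.5 30" --pt "0 0 0 0 0 3 30"

```text
time: 21.0
tool_pos: [0.5109, -0.0559, 0.3631]
eef_rot: [[0.571, 0.821, 0.002], [0.821, -0.571, -0.001], [0.0, 0.002, -1.0]]
ft_force: [2.2, -2.9, 2.7]
finger_gap: 0.397
grip_force: 60.1
```

```bash
cat >lh.py <<'E'
from h import *
r=[]
for i in range(8):
    s=get_state();r.append([s['wrist_torque'][2],s['joint_efforts'][6]]);camera('top')
print(np.round(r,3).T,np.mean(r,0));st()
E
python3 lh.py
```

```text
[[ 0.629  0.616  0.494  0.54   0.563  0.487  0.5    0.502]
 [-0.432 -0.585 -0.611 -0.527 -0.506 -0.504 -0.506 -0.509]] [ 0.54154904 -0.52249895]
t 21.4 p [510.9 -55.9 363.1] psi 55.23 tilt [ 0.0017 -0.0004] q [-10.  36.  17. 112. -18.  34. -15.] f [ 3.06 -2.41  4.86] m [-0.605 -0.594  0.519] gap 35.33 grip 60.103737115859985
```

>>> servo_tool --pt "0 0 0 0 0 1 30" --pt "0 0 0 0 0 2 30"

```text
time: 21.65
tool_pos: [0.5109, -0.0559, 0.3631]
eef_rot: [[0.599, 0.8, 0.002], [0.8, -0.599, -0.0], [0.001, 0.002, -1.0]]
ft_force: [3.6, -2.4, 5.0]
finger_gap: 0.401
grip_force: 60.2
```

```bash
python3 lh.py
```

```text
[[ 0.579  0.607  0.578  0.551  0.568  0.606  0.59   0.608]
 [-0.545 -0.622 -0.623 -0.573 -0.563 -0.562 -0.562 -0.562]] [ 0.58584287 -0.57660359]
t 22.05 p [510.9 -55.9 363.1] psi 53.19 tilt [ 0.0017 -0.0004] q [-10.  36.  18. 112. -19.  34. -17.] f [ 4.26 -3.    4.8 ] m [-0.594 -0.681  0.574] gap 35.23 grip 60.124794244766235
```

The nut is firm at 0.57 N m. I release it, lift clear and hand in.

>>> servo_tool --pt "0 0 0 0 0 0 42" --pt "0 0 0 0 0 0 52" --pt "0 0 -20 0 0 0 60" --pt "0 0 -60 0 0 0 60" --pt "0 0 -110 0 0 0 60" --pt "0 0 -130 0 0 0 60" --pt "0 0 -130 0 0 0 60"

```text
time: 22.92
tool_pos: [0.51, -0.0554, 0.4932]
eef_rot: [[0.599, 0.801, 0.0], [0.801, -0.599, 0.001], [0.001, -0.0, -1.0]]
ft_force: [-0.4, -0.2, -1.0]
finger_gap: 0.684
grip_force: 0.0
```

```bash
python3 -c "
from h import *
st();print(close_job())"
```

```text
t 22.93 p [510.  -55.4 493.2] psi 53.22 tilt [0.0004 0.001 ] q [-14.  26.  24. 103. -13.  54. -22.] f [-0.41 -0.18 -1.04] m [-0.07   0.058 -0.039] gap 60.22 grip 0.0
the job is handed in; nothing more can be done
None
```

The job is handed in at 22.9 s, result not shown: I backed the jam nut off, ran the press screw 30° past the contact I felt, and retightened the nut to about 0.57 N m; the head had not turned when I checked just before the last few degrees of tightening.

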